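# Clear the two laundry-top piles

## Robot

A 7-joint arm with a two-finger parallel gripper is mounted at the origin on the work surface; the furniture and walls round the work are solid. World frame = base frame: x ahead of the robot, y to its left, z up, the work surface at z = 0. Lengths are in m, angles in degrees, forces in N, time in s.
With the tool pointing down it reaches from about 0.35 to 0.775 m from the base axis. Payload 3.1 kg.
Tool frame: the origin (TCP) lies on the centre line of the jaws, within the pads' length; the fingertips stand 17 mm ahead of it and the grasp point (between the pads) lies 2 mm behind it (robot.tip_reach is the distance from the TCP to the fingertips, in m); z points along the fingers, y is the direction in which the jaws open and shut (so a half turn about z gives the same grasp; the last joint's range is limited). The gripper opens to 85 mm and grips with 20 to 120 N. Pads are 22 mm wide; open, the fingers measure 114 mm over their backs; the gripper's body (76 mm by 85 mm) begins 54 mm behind the grasp point. The pads swing forward as they close: fully open they stand 13 mm farther back than shut.
Start: joints at [-67.248, 17.813, 0.802, 86.603, -0.252, 75.585, -1.558], TCP at [0.234, 0.498, 0.248] pointing down, gripper open.
Joint ranges: [-154.91, 154.91], [-16.99, 109.72], [-72.82, 74.43], [7.12, 147.25], [-82.49, 262.49], [11.32, 116.49], [-174.64, 174.64]. Speed limits (degrees/s): [159.86, 159.86, 180, 180, 180, 180, 180].

## Interface

Orientations are given as [roll, pitch, yaw] about the fixed x, y, z axes, in that order (R = Rz(yaw) Ry(pitch) Rx(roll)).
In Python, from station import robot, fingers, vision, workorder, recognise gives the robot as it stands. Calls block until the motion is done:
- robot.move_to(position, orientation): joint-space move of the TCP to a pose.
- robot.line_to(position, orientation=None, velocity=0.15, f_stop=None): straight line of the TCP; orientation=None keeps the orientation; velocity is the mean speed in m/s. With f_stop (N) it stops when the force on the tool has changed by that much, and returns True; else False.
- robot.move_j(angles): joint-space move.
- fingers.gripper_to(opening, force=None): opening from 0.0 (shut) to 1.0 (fully open); force is the grip in N (None keeps the last); returns when the fingers have stopped.
- robot.pause(seconds).
- robot.inverse_kinematics(position, orientation): joint angles nearest the present ones, or None.
- vision.grab_frame(name): name is "side" or "top" or "wrist"; returns the picture (420x560x3 uint8, red, green, blue); there is no depth.
- vision.calibration(name): a dict with "mtx" (3x3 intrinsics, pixels), "extrinsics" (4x4, takes a point from world to camera coordinates); the wrist camera has in their place "T_tool_cam" (4x4, takes a point from camera to tool coordinates, whose origin is the TCP and whose axes are the flange's). Camera axes: x right, y up, looking along -z (the intrinsics and any distortion apply to the point x, -y, -z); pixel columns grow to the right and rows downward; lengths in m; the calibration is good to about 2 mm. A picture is of the moment at which its call begins: read the wrist's pose just before it. calibration takes no time and is no camera call.
A pose or a line that the arm cannot do raises robot.PlanningError and nothing moves.
- workorder.close_job(): hands the job in, once; it reports no verdict.
Trained networks look in the newest picture that a camera, given by its name, has taken for a name from the list of things; names that differ only in an ending like _2 or _b are one class to them, and where a whole thing is asked for, a point or a joint stands for the part that bears it (a point fixed in the world has none). Each returns a list of dicts, best first, with "p" (0 to 1); they miss things now and then, are a little off and sometimes report something else, mostly with a low value. They report only what shows in the picture. A call takes as long as a camera call. They do not tell look-alikes from the thing itself.
- recognise(label, camera): "rect" ([centre column, centre row, width, height] in pixels, round what is visible of it).
Readings, each from a call of its own:
- robot.current_time_s(): time.
- robot.current_joint_positions(): joint angles.
- robot.current_dq(): joint speeds.
- robot.current_joint_torque(): joint torques, N m.
- robot.current_tool_pos(): TCP position.
- robot.current_eef_rot(): TCP orientation.
- robot.current_contact_force(): force on the tool from outside, world axes, zero at the start.
- robot.current_torque(): the same for the moment, N m.
- robot.current_finger_gap(): opening from 0.0 (shut) to 1.0 (fully open).
Only numpy, scipy, OpenCV 4.12 (cv2) and the standard library are available. Lean on these libraries where they do the work, as an engineer would, in place of code of your own. Each camera call takes 0.05 s, during which the arm holds its last target.

## Task

Take the two piles on the worktop apart from the top, one thing at a time, and put everything where it belongs: each reel of thread in the small wooden tray with its own colour of floor, each round tin in the tray of the colour of its lid and the soap in the grey soap dish, lying lengthwise along it. Each thing must stand upright and lie flat on the floor inside its lip; set things down gently without dropping or toppling any, and do not push the notebook, the cream reel or the roll of tape about.

Things in the scene. Friction and masses are not known exactly. Their poses are not given: they have to be found in the camera images.
- soap: loose pink bar of soap, 48 x 75 x 20 mm high with rounded edges and a slightly uneven underside on which it may rest 0.1 rad out of level, its long side along its y; lies at the foot of one pile with the flat tin on it; origin at the centre of its underside, z up
- tin: loose round tin with a bright metal body and a green rim to its lid, diameter 56 mm (body below the lid 54), 35 mm high, lid fixed on; stands at the foot of the other pile with a reel on its lid; origin at the centre of its underside, z up
- flat_tin: loose flat round tin with a bright metal body and a yellow rim to its lid, diameter 40 mm, 15 mm high, lid fixed on; lies on the soap with a reel on top of it; origin at the centre of its underside, z up
- red_spool: loose reel of red thread with off-white ends, diameter 27 mm, 34 mm high, upright on top of one of the piles (on the flat tin or on the tall tin); origin at the centre of its underside, z up
- blue_spool: loose reel of blue thread with brown wooden ends, diameter 24 mm, 31 mm high, upright on top of the other pile; origin at the centre of its underside, z up
- soap_dish: grey rectangular soap dish with dark drain slots, 80 x 108 mm outside, flat floor 68 x 96 mm inside the lip, its long side along its y; fixed; floor 4 mm above the worktop, lip top 8 mm above it; origin at the centre of its underside, on the worktop, z up
- tin_tray: green round tray with a dark rubber floor, outer diameter 86 mm, floor 76 mm across; fixed; floor 4 mm above the worktop, lip top 8 mm above it; origin at the centre of its underside, on the worktop, z up
- yellow_tray: yellow round tray with a dark rubber floor, outer diameter 66 mm, floor 56 mm across; fixed; floor 4 mm above the worktop, lip top 8 mm above it; origin at the centre of its underside, on the worktop, z up
- red_rest: small round dark wooden tray with a red floor, outer diameter 56 mm, floor 46 mm across; fixed; floor 4 mm above the worktop, lip top 8 mm above it; origin at the centre of its underside, on the worktop, z up
- blue_rest: small round dark wooden tray with a blue floor, outer diameter 56 mm, floor 46 mm across; fixed; floor 4 mm above the worktop, lip top 8 mm above it; origin at the centre of its underside, on the worktop, z up
- notebook: bystander, to be left alone: brown spiral notebook, 148 x 109 x 13 mm, nearest the robot
- cream_spool: bystander, to be left alone: reel of cream thread, diameter 28 mm, 36 mm high, at the far edge of the worktop
- tape: bystander, to be left alone: roll of tan tape lying flat, diameter 98 mm, 25 mm high, at the far edge of the worktop
There are look-alikes about, which are no part of the job. What is shaped like the tin but pink or yellow is not meant.

How it is judged:
By the outcome, as a careful person would: the job done as asked, in the order asked, and still so for the second after the job is handed in, with the robot touching nothing.
It also fails if it takes over 122 s, if anything falls off the work surface, if the arm or the gripper's body presses on something with over 40 N, if the wrist force passes 120 N, or if a joint passes its speed limit or range.

## Working session

There is one attempt and no reset: what is moved stays moved. The work goes in short steps, each a Python script; the robot and the scene stay as the last script left them, time stands still between calls to the robot, and variables do not carry over. Pictures are saved under pics/ and viewed, and the job is handed in when it is done.

```bash
ls; mkdir -p pics; python3 - <<'E'
from station import robot, fingers, vision, workorder, recognise
import cv2, numpy as np
for n in ["side","top","wrist"]:
    im=vision.grab_frame(n); cv2.imwrite(f"pics/{n}0.png",im[:,:,::-1])
    c=vision.calibration(n)
    for k in c: print(n,k,np.round(np.array(c[k]),4).tolist())
    if n!="wrist":
        for l in ["soap","tin","flat_tin","red_spool","blue_spool","soap_dish","tin_tray","yellow_tray","red_rest","blue_rest","notebook","cream_spool","tape"]:
            print(n,l,[(np.round(d["rect"]).tolist(),round(d["p"],2)) for d in recognise(l,n)][:4])
print(robot.current_time_s(),robot.current_tool_pos(),robot.current_eef_rot())
E
```

```text
pics
side mtx [[450.6116, 0.0, 284.8627], [0.0, 450.6116, 209.0407], [0.0, 0.0, 1.0]]
side extrinsics [[-0.977, -0.2131, 0.0084, 0.3838], [0.1052, -0.4471, 0.8883, -0.1533], [-0.1855, 0.8687, 0.4592, -0.9036], [0.0, 0.0, 0.0, 1.0]]
side soap [([276.0, 229.0, 23.0, 16.0], 0.77)]
side tin [([256.0, 187.0, 22.0, 19.0], 0.87), ([281.0, 200.0, 19.0, 17.0], 0.51)]
side flat_tin [([276.0, 221.0, 17.0, 8.0], 0.59), ([232.0, 203.0, 20.0, 8.0], 0.37), ([215.0, 237.0, 31.0, 13.0], 0.35)]
side red_spool [([173.0, 287.0, 28.0, 23.0], 0.69), ([279.0, 213.0, 18.0, 16.0], 0.57)]
side blue_spool [([281.0, 189.0, 6.0, 13.0], 0.45)]
side soap_dish [([238.0, 290.0, 43.0, 43.0], 0.65), ([181.0, 216.0, 43.0, 26.0], 0.64)]
side tin_tray [([259.0, 254.0, 42.0, 22.0], 0.9)]
side yellow_tray [([213.0, 237.0, 27.0, 15.0], 0.72)]
side red_rest [([233.0, 203.0, 16.0, 10.0], 0.57)]
side blue_rest [([172.0, 285.0, 30.0, 20.0], 0.71), ([237.0, 289.0, 47.0, 38.0], 0.52), ([212.0, 239.0, 27.0, 16.0], 0.28)]
side notebook []
side cream_spool [([140.0, 255.0, 18.0, 18.0], 0.58)]
side tape [([179.0, 216.0, 40.0, 30.0], 
[... 709 characters left out ...]
, 167.0, 27.0, 24.0], 0.97), ([241.0, 212.0, 28.0, 24.0], 0.32)]
top red_rest [([324.0, 159.0, 15.0, 18.0], 0.67)]
top blue_rest [([191.0, 162.0, 20.0, 18.0], 0.5)]
top notebook [([324.0, 263.0, 56.0, 40.0], 0.69)]
top cream_spool [([281.0, 126.0, 31.0, 33.0], 0.71), ([213.0, 127.0, 8.0, 10.0], 0.61)]
top tape [([280.0, 126.0, 28.0, 32.0], 0.65), ([340.0, 202.0, 11.0, 12.0], 0.61)]
wrist mtx [[335.7956, 0.0, 277.9952], [0.0, 335.7956, 210.2634], [0.0, 0.0, 1.0]]
wrist T_tool_cam [[-0.0007, 0.9613, 0.2756, 0.0695], [1.0, 0.0008, -0.0002, 0.0005], [-0.0004, 0.2756, -0.9613, -0.1253], [0.0, 0.0, 0.0, 1.0]]
1.45 [0.23361753 0.49792187 0.24829028] [-1.79999023e+02 -3.22955378e-04  1.54864665e+02]
```

View pics/side0.png

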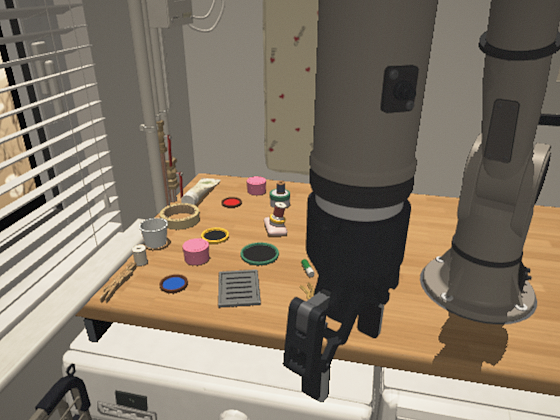

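View pics/top0.png

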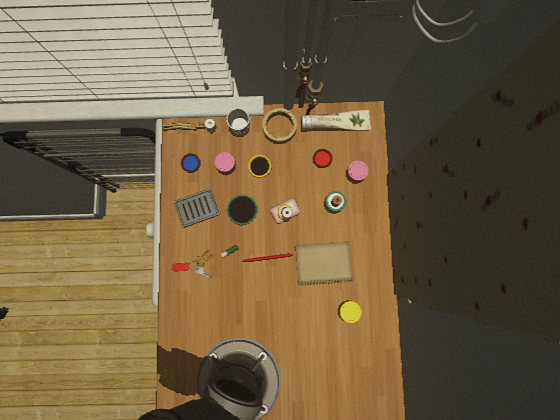

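```bash
cat > h.py <<'E'
from station import robot, fingers, vision, workorder, recognise
import cv2, numpy as np
from scipy.spatial.transform import Rotation as R
def cam(n):
    c=vision.calibration(n); K=np.array(c["mtx"])
    if n=="wrist":
        T=np.eye(4); T[:3,:3]=R.from_euler("xyz",robot.current_eef_rot(),degrees=True).as_matrix(); T[:3,3]=robot.current_tool_pos()
        E=np.linalg.inv(T@np.array(c["T_tool_cam"]))
    else: E=np.array(c["extrinsics"])
    return K,E,c
def ray(C,uv):
    K,E=C[:2]; d=np.array([(uv[0]-K[0,2])/K[0,0],-(uv[1]-K[1,2])/K[1,1],-1.])
    Rm=E[:3,:3]; return -Rm.T@E[:3,3], Rm.T@d
def pix2z(C,uv,z):
    o,d=ray(C,uv); return o+d*(z-o[2])/d[2]
def proj(C,p):
    K,E=C[:2]; q=E[:3,:3]@np.asarray(p,float)+E[:3,3]
    return K[0,2]+K[0,0]*q[0]/-q[2], K[1,2]-K[1,1]*q[1]/-q[2]
def grab(n,f):
    C=cam(n); im=vision.grab_frame(n); cv2.imwrite("pics/"+f,im[:,:,::-1]); return C,im
E
python3 - <<'E'
from h import *
C=cam("top")
for l,uv,z in [("soap",(286,211),.02),("tin_tall",(334,202),.035),("bluesp",(338,201),.066),("redsp",(286,212),.065),("dish",(197,210),.006),("tin_tray",(243,210),.006),("yel",(261,167),.006),("redrest",(324,159),.006),("bluerest",(191,162),.006),("note",(324,263),.013),("tape",(280,126),.02),("tinA",(222,162),.03),("tinB",(350,313),.03),("tinC",(357,170),.03)]:
    print(l,np.round(pix2z(C,uv,z),3))
S=cam("side"); print(S[2].keys())
E
python3 -c "
import cv2
a=cv2.imread('pics/side0.png')[150:330,120:340]; cv2.imwrite('pics/side0c.png',cv2.resize(a,None,fx=3.3,fy=3.3,interpolation=cv2.INTER_CUBIC))
a=cv2.imread('pics/top0.png')[100:290,160:400]; cv2.imwrite('pics/top0c.png',cv2.resize(a,None,fx=3.1,fy=3.1,interpolation=cv2.INTER_CUBIC))"
```

```text
soap [ 0.444 -0.137  0.02 ]
tin_tall [ 0.463 -0.267  0.035]
bluesp [ 0.46  -0.273  0.066]
redsp [ 0.435 -0.136  0.065]
dish [0.455 0.11  0.006]
tin_tray [ 0.452 -0.018  0.006]
yel [ 0.573 -0.071  0.006]
redrest [ 0.591 -0.249  0.006]
bluerest [0.593 0.128 0.006]
note [ 0.301 -0.236  0.013]
tape [ 0.687 -0.127  0.02 ]
tinA [0.584 0.036 0.03 ]
tinB [ 0.17  -0.296  0.03 ]
tinC [ 0.551 -0.335  0.03 ]
dict_keys(['mtx', 'extrinsics'])
```

View pics/side0c.png

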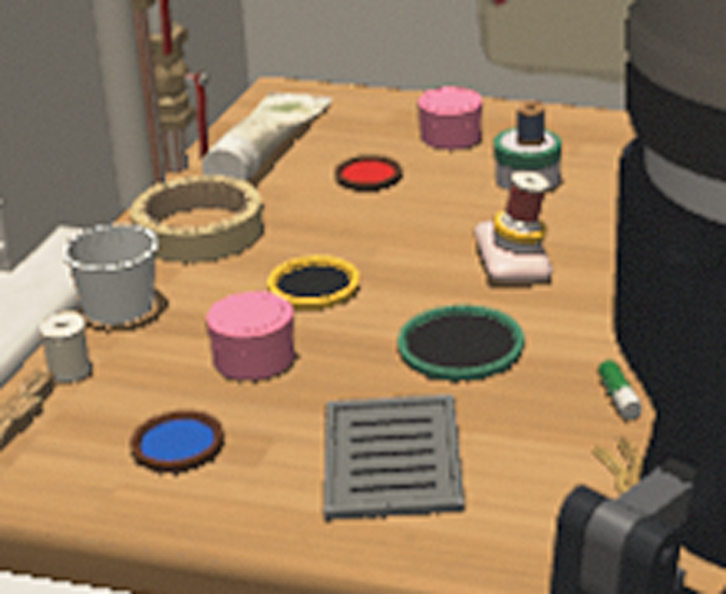

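View pics/top0c.png

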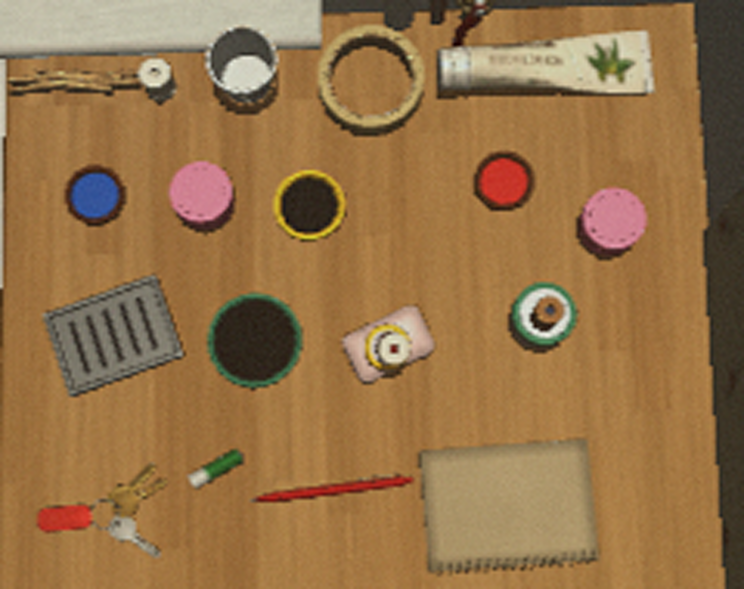

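The red reel stands on the flat tin and the soap (~0.44,-0.137). The blue reel stands on the tall green-rimmed tin (~0.463,-0.267). Pink and yellow tins are decoys. I'll refine these positions with the wrist camera.

```bash
python3 - <<'E'
from h import *
for p in [(0.45,-0.2,.28),(.591,-.249,.1),(.593,.128,.1),(.455,.11,.1)]:
  print(p,[(y,None if (q:=robot.inverse_kinematics(list(p),[180,0,y])) is None else round(q[6])) for y in range(-180,180,30)])
t=robot.current_time_s()
robot.move_to([0.44,-0.2,.28],[180,0,70])
print(robot.current_time_s()-t)
C,im=grab("wrist","w1.png")
for l in ["soap","tin","flat_tin","red_spool","blue_spool"]:
    print(l,[(np.round(d["rect"],1).tolist(),round(d["p"],2)) for d in recognise(l,"wrist")][:4])
for p in [(.444,-.137,.02),(.463,-.267,.035)]: print(proj(C,p))
E
```

```text
(0.45, -0.2, 0.28) [(-180, 116), (-150, 159), (-120, 156), (-90, -142), (-60, -112), (-30, -82), (0, -55), (30, -33), (60, -3), (90, 27), (120, 56), (150, 86)]
(0.591, -0.249, 0.1) [(-180, 132), (-150, 160), (-120, 141), (-90, -126), (-60, -96), (-30, -66), (0, -39), (30, -10), (60, 20), (90, 50), (120, 81), (150, 108)]
(0.593, 0.128, 0.1) [(-180, 84), (-150, 110), (-120, 138), (-90, 166), (-60, -131), (-30, -101), (0, -87), (30, -57), (60, -26), (90, 1), (120, 28), (150, 56)]
(0.455, 0.11, 0.1) [(-180, 81), (-150, 109), (-120, 138), (-90, 166), (-60, -136), (-30, -106), (0, -92), (30, -64), (60, -34), (90, -5), (120, 23), (150, 52)]
2.575
soap [([264.6, 121.5, 68.3, 73.4], 0.92)]
tin [([107.4, 302.8, 41.4, 28.8], 0.97), ([321.4, 227.0, 42.8, 51.0], 0.85), ([398.0, 249.5, 54.4, 43.0], 0.7)]
flat_tin [([258.6, 121.6, 35.6, 37.6], 0.61)]
red_spool [([254.1, 128.0, 32.5, 27.7], 0.76), ([319.4, 232.9, 26.5, 26.1], 0.24)]
blue_spool [([319.0, 234.3, 23.3, 25.6], 0.89)]
(np.float64(261.70606497735025), np.float64(124.65701191331603))
(np.float64(315.7689106245526), np.float64(227.66942433804132))
```

View pics/w1.png

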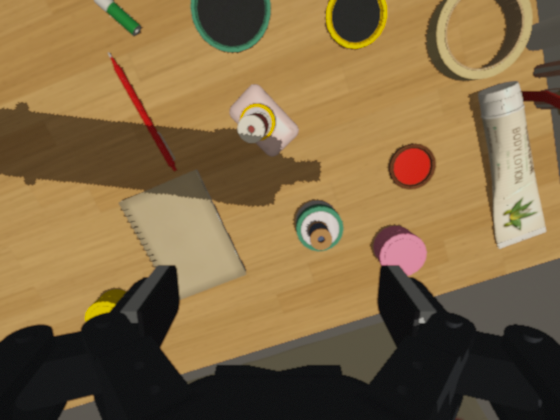

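```bash
python3 -c "
import cv2
a=cv2.imread('pics/w1.png')[70:280,210:450]; cv2.imwrite('pics/w1c.png',cv2.resize(a,None,fx=3.2,fy=2.8,interpolation=cv2.INTER_CUBIC))"
cat >> h.py <<'E'
def rgb2hsv(im): return cv2.cvtColor(im,cv2.COLOR_RGB2HSV)
def blob(im,lo,hi,box,hull=True):
    x0,y0,x1,y1=[int(v) for v in box]; h=rgb2hsv(im)
    m=cv2.inRange(h,np.array(lo),np.array(hi)); k=np.zeros_like(m); k[y0:y1,x0:x1]=m[y0:y1,x0:x1]
    ys,xs=np.nonzero(k); 
    if len(xs)<8: return None
    pts=np.stack([xs,ys],1).astype(np.float32); return cv2.convexHull(pts)[:,0,:],len(xs)
def plane(C,pts,z): return np.array([pix2z(C,p,z) for p in pts])
def circ(C,pts,z):
    P=plane(C,pts,z)[:,:2]; (c,r)=cv2.minEnclosingCircle((P*1000).astype(np.float32)); 
    A=np.c_[2*P,np.ones(len(P))]; s=np.linalg.lstsq(A,(P**2).sum(1),rcond=None)[0]
    return np.array(c)/1000,r*2, s[:2], 2000*np.sqrt(s[2]+s[:2]@s[:2])
E
python3 - <<'E'
from h import *
im=cv2.imread('pics/w1.png')[:,:,::-1].copy(); C=cam("wrist")
h=rgb2hsv(im)
for p in [(254,127),(260,112),(265,95),(319,237),(340,228),(326,222),(412,165),(353,20)]: print(p,im[p[1],p[0]],h[p[1],p[0]])
g=lambda *a:print(a[0],np.round(circ(C,a[1][0],a[2])[0],4),circ(C,a[1][0],a[2])[1],np.round(circ(C,a[1][0],a[2])[2],4),circ(C,a[1][0],a[2])[3])
g("green tin",blob(im,(60,60,40),(95,255,255),(290,200,350,255)),.035)
g("yellow",blob(im,(20,120,80),(32,255,255),(235,98,280,135)),.035)
g("redfloor",blob(im,(0,180,80),(6,255,255),(380,140,445,190)),.004)
E
```

```text
(254, 127) [180 162 145] [ 15  50 180]
(260, 112) [164 155 143] [ 17  33 164]
(265, 95) [188 164 153] [  9  47 188]
(319, 237) [113 102 105] [172  25 113]
(340, 228) [ 85 144 110] [ 73 104 144]
(326, 222) [200 191 185] [ 12  19 200]
(412, 165) [205  40  26] [  2 223 205]
(353, 20) [43 42 40] [20 18 43]
green tin [ 0.4659 -0.2691] 56.153045654296875 [ 0.466  -0.2691] 54.756403582296024
yellow [ 0.4411 -0.1334] 38.85414505004883 [ 0.4413 -0.1329] 37.54233661793977
redfloor [ 0.5945 -0.2449] 45.145484924316406 [ 0.5944 -0.2449] 44.704547696233774
```

View pics/w1c.png

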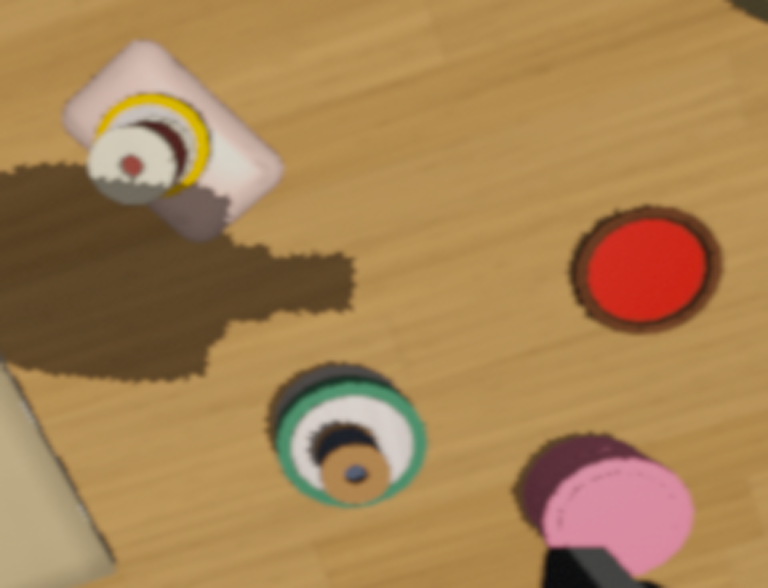

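```bash
python3 - <<'E'
from h import *
C=cam("wrist")
print("blue",pix2z(C,(320.9,238.9),.066),"red",pix2z(C,(251.6,128.2),.069))
robot.move_to([0.45,0.03,.26],[180,0,80])
C,im=grab("wrist","w2.png"); np.savez("w2.npz",K=C[0],E=C[1])
for l in ["soap_dish","tin_tray","yellow_tray","red_rest","blue_rest"]:
    ds=recognise(l,"wrist"); print(l,[(np.round(d["rect"],1).tolist(),round(d["p"],2),np.round(pix2z(C,d["rect"][:2],.006),4).tolist()) for d in ds][:2])
robot.move_to([0.44,-0.24,.2],[180,0,70])
C,im=grab("wrist","w3.png"); np.savez("w3.npz",K=C[0],E=C[1])
print(robot.current_time_s())
E
```

```text
blue [ 0.46380486 -0.27095954  0.066     ] red [ 0.43591842 -0.13730453  0.069     ]
soap_dish [([274.6, 95.8, 109.3, 125.5], 0.68, [0.4632, 0.1157, 0.006]), ([286.4, 211.6, 69.6, 68.9], 0.47, [0.4536, -0.0138, 0.006])]
tin_tray [([287.2, 213.6, 69.5, 72.3], 0.86, [0.4542, -0.0164, 0.006])]
yellow_tray [([395.1, 235.6, 56.7, 48.2], 0.64, [0.5771, -0.0667, 0.006])]
red_rest []
blue_rest [([393.9, 58.9, 56.0, 55.7], 0.81, [0.592, 0.1295, 0.006])]
6.6667
```

View pics/w2.png

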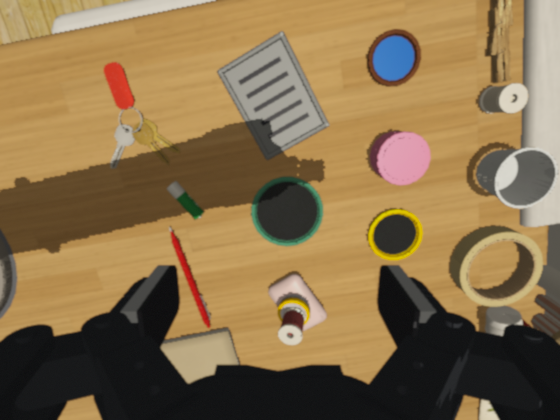

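View pics/w3.png

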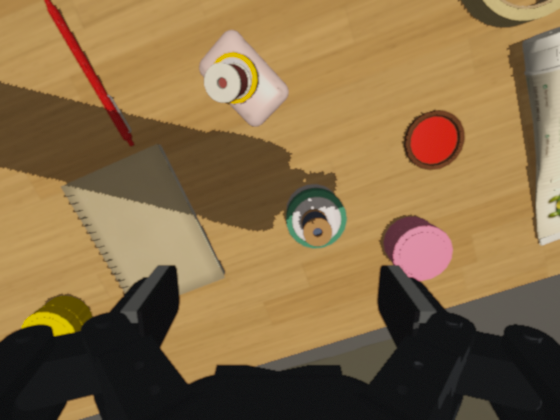

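```bash
python3 - <<'E'
from h import *
def L(n): d=np.load(n+".npz"); return (d["K"],d["E"]), cv2.imread(f"pics/{n}.png")[:,:,::-1].copy()
def g(n,C,b,z):
    if b is None: print(n,None);return
    r=circ(C,b[0],z); print(n,np.round(r[0],4),round(r[1],1),np.round(r[2],4),round(r[3],1))
C,im=L("w3")
g("green tin",C,blob(im,(60,60,25),(95,255,255),(275,175,355,255)),.035)
g("yellow",C,blob(im,(20,120,80),(32,255,255),(195,45,262,115)),.035)
g("redfloor",C,blob(im,(0,180,80),(6,255,255),(400,100,470,175)),.004)
g("spooltop brown",C,blob(im,(8,110,60),(20,255,255),(300,217,334,246)),.066)
print("blue top",pix2z(C,(318,232),.066),"red top",pix2z(C,(222,82.5),.069))
# soap hull pink
for z in (.01,):
  b=blob(im,(0,20,120),(12,75,255),(198,26,290,130))
  P=plane(C,b[0],z)[:,:2]; print("soap",cv2.minAreaRect((P*1000).astype(np.float32)))
C,im=L("w2")
g("bluefloor",C,blob(im,(100,150,60),(125,255,255),(360,20,430,90)),.004)
g("greentray",C,blob(im,(60,60,25),(95,255,255),(245,170,330,250)),.008)
g("yellowtray",C,blob(im,(20,150,100),(32,255,255),(362,200,430,268)),.008)
q=np.array([pix2z(C,p,.008)[:2] for p in [(219,72),(283,34),(328,124),(269,158)]]); print("dish",q.round(4).tolist(),q.mean(0),cv2.minAreaRect((q*1000).astype(np.float32)))
E
python3 -c "
import cv2
a=cv2.imread('pics/w3.png')[20:140,180:310]; cv2.imwrite('pics/w3c.png',cv2.resize(a,None,fx=4.5,fy=4.5,interpolation=cv2.INTER_CUBIC))"
```

```text
green tin [ 0.4666 -0.2685] 56.3 [ 0.4666 -0.2686] 55.0
yellow [ 0.4412 -0.133 ] 39.3 [ 0.4414 -0.1332] 38.7
redfloor [ 0.5948 -0.2435] 44.6 [ 0.5949 -0.2434] 44.3
spooltop brown [ 0.4639 -0.2702] 35.2 [ 0.4611 -0.2719] 32.5
blue top [ 0.464808   -0.27022078  0.066     ] red top [ 0.43520554 -0.13770167  0.069     ]
soap ((446.96258544921875, -133.67738342285156), (46.728179931640625, 74.56133270263672), 23.819175720214844)
bluefloor [0.592  0.1305] 41.5 [0.592  0.1305] 41.1
greentray [ 0.454  -0.0136] 82.8 [ 0.454  -0.0136] 82.2
yellowtray [ 0.5761 -0.0647] 68.2 [ 0.5763 -0.0648] 67.2
dish [[0.4103, 0.1491], [0.4824, 0.1726], [0.5152, 0.0767], [0.4452, 0.0518]] [0.46326545 0.11255971] ((463.2734680175781, 113.07801818847656), (75.79562377929688, 103.3753433227539), 19.53144073486328)
```

View pics/w3c.png

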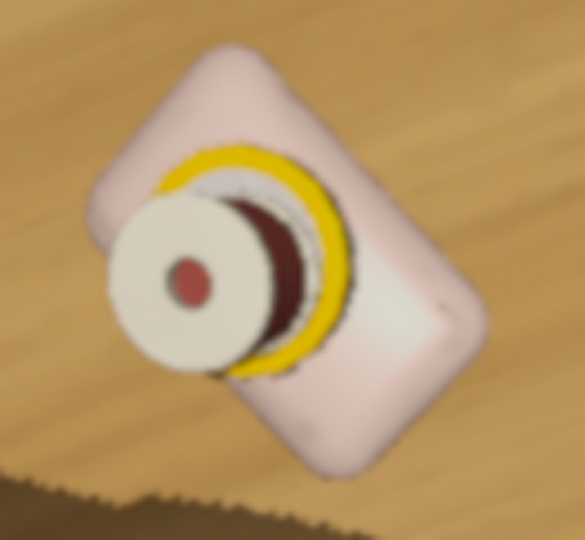

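```bash
cat >> h.py <<'E'
def pick(xy,z,yaw,op,force,lift=.12,fs=6):
    x,y=xy
    robot.move_to([x,y,z+.07],[180,0,yaw]); fingers.gripper_to(op)
    hit=robot.line_to([x,y,z],velocity=.08,f_stop=fs)
    print("descend hit",hit,robot.current_tool_pos())
    if hit: return
    fingers.gripper_to(0.0,force); print("gap",robot.current_finger_gap(),"F",np.round(robot.current_contact_force(),1))
    robot.line_to([x,y,z+.02],velocity=.05)
    robot.line_to([x,y,z+lift],velocity=.2); print("gap",robot.current_finger_gap(),"F",np.round(robot.current_contact_force(),1))
def place(xy,z,yaw,op,fs=2.5,over=.004):
    x,y=xy
    robot.move_to([x,y,z+.1],[180,0,yaw]); robot.line_to([x,y,z+.012],velocity=.12); robot.pause(.2)
    hit=robot.line_to([x,y,z-over],velocity=.015,f_stop=fs)
    print("touch",hit,"z above nominal",robot.current_tool_pos()[2]-z,"F",np.round(robot.current_contact_force(),1)); robot.pause(.1)
    fingers.gripper_to(op); robot.line_to([x,y,z+.07],velocity=.1)
    print("t",robot.current_time_s())
E
python3 - <<'E'
from h import *
print(robot.tip_reach, robot.current_contact_force())
pick((.4645,-.270),.035+.024,70,.55,30)
C,im=grab("wrist","w4.png")
C,im=grab("side","s4.png")
print(robot.current_time_s())
E
python3 -c "
import cv2,numpy as np
a=cv2.imread('pics/w4.png');b=cv2.imread('pics/s4.png')
cv2.imwrite('pics/ws4.png',cv2.resize(np.hstack([a[150:420],b[80:350]]),(800,193+20)))"
```

```text
0.017 [ 0.23543332 -0.11872818  0.11274209]
descend hit False [ 0.46496205 -0.27038121  0.05951923]
gap 0.2681270005614903 F [-0.1 -0.1  3.6]
gap 0.27169341658851776 F [ 0.2 -0.  -1. ]
10.2
```

View pics/ws4.png

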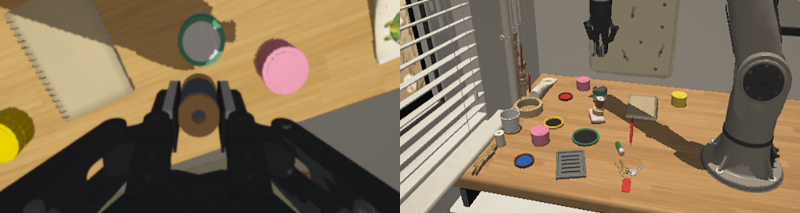

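```bash
python3 - <<'E'
from h import *
place((.592,.130),.004+.024,85,.5)
C,im=grab("wrist","w5.png")
E
```

```text
touch True z above nominal 0.0007110017833335674 F [-0.1 -0.6  4.3]
t 14.8583
```

View pics/w5.png

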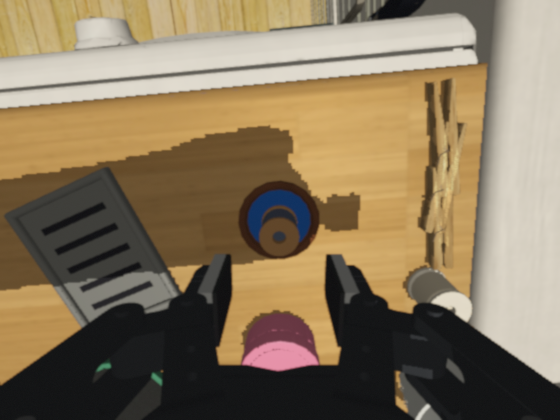

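The blue reel stands upright near the centre of the blue tray (~278,218). Next is the tall tin, which I'll look at once more on the way.

```bash
python3 - <<'E'
from h import *
robot.move_to([0.455,-0.29,.15],[180,0,70])
fingers.gripper_to(1.0)
C,im=grab("wrist","w6.png")
u,v=proj(C,(.4663,-.2688,.035)); print(u,v)
b=blob(im,(60,60,25),(95,255,255),(u-60,v-60,u+60,v+60)); c=circ(C,b[0],.035); print(c)
xy=c[0]
if np.hypot(*(xy-[.4663,-.2688]))<.006:
    pick(tuple(xy),.024,70,1.0,45)
    C,im=grab("wrist","w7.png")
E
```

```text
281.93232078210633 180.96492767134563
(array([ 0.4671279 , -0.26971729]), 54.818241119384766, array([ 0.46698898, -0.26980952]), np.float64(54.164380583007265))
descend hit False [ 0.46757101 -0.27010396  0.02446857]
gap 0.640910923369822 F [-0.   0.2  4.7]
gap 0.6375655311725306 F [-1.2  0.2 -2.4]
```

```bash
python3 -c "
import cv2,numpy as np
a=cv2.imread('pics/w6.png');b=cv2.imread('pics/w7.png')
cv2.imwrite('pics/w67.png',cv2.resize(np.hstack([a,b]),(800,300)))"
```

```text
(no output)
```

View pics/w67.png

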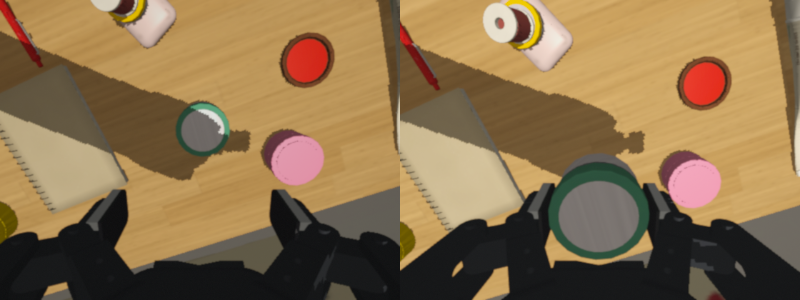

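```bash
python3 - <<'E'
from h import *
place((.4538,-.0145),.004+.024,75,.95)
C,im=grab("wrist","w8.png")
robot.move_to([0.42,-0.17,.2],[180,0,70])
C,im=grab("wrist","w9.png");np.savez("w9.npz",K=C[0],E=C[1])
print(proj(C,(.4355,-.1375,.069)))
E
python3 -c "
import cv2,numpy as np
a=cv2.imread('pics/w8.png');b=cv2.imread('pics/w9.png')
cv2.imwrite('pics/w89.png',cv2.resize(np.hstack([a,b]),(800,300)))"
```

```text
touch True z above nominal 0.0007985827575647149 F [-1.2  0.3  4.8]
t 24.4833
(np.float64(283.3965594987558), np.float64(164.27463841957555))
```

View pics/w89.png

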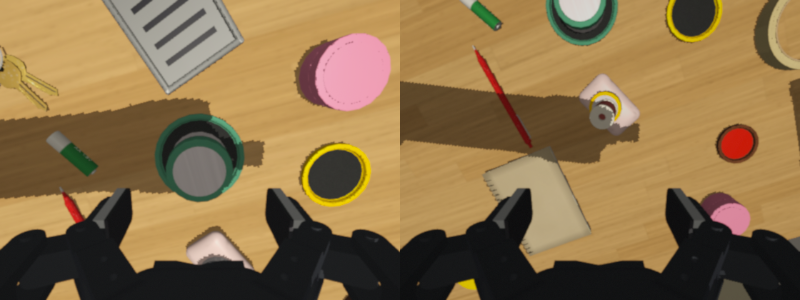

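View pics/w9.png

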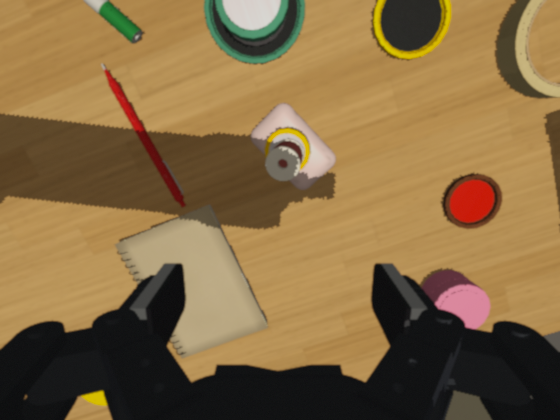

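The tin is on the floor of the green tray. The red reel's top is at (283,164), matching the prediction. Picking it now.

```bash
python3 - <<'E'
from h import *
pick((.4355,-.1378),.035+.024,70,.6,30)
C,im=grab("wrist","w10.png")
place((.5945,-.2445),.004+.024,65,.5)
C,im=grab("wrist","w11.png")
robot.move_to([0.42,-0.17,.2],[180,0,70])
C,im=grab("wrist","w12.png");np.savez("w12.npz",K=C[0],E=C[1])
b=blob(im,(20,120,60),(32,255,255),(240,110,340,190)); print(circ(C,b[0],.035))
b=blob(im,(0,20,70),(12,80,255),(240,90,345,200)); P=plane(C,b[0],.01)[:,:2]; print("soap",cv2.minAreaRect((P*1000).astype(np.float32)))
E
python3 -c "
import cv2,numpy as np
a=cv2.imread('pics/w10.png');b=cv2.imread('pics/w11.png');c=cv2.imread('pics/w12.png');d=cv2.resize(c[80:215,220:400],(560,420))
cv2.imwrite('pics/w1012.png',cv2.resize(np.vstack([np.hstack([a,b]),np.hstack([c,d])]),(800,600)))"
```

```text
descend hit False [ 0.43598098 -0.13801017  0.05939992]
gap 0.3192056835739067 F [1.4 0.  3.6]
gap 0.3194661607563178 F [-1.   0.6 -0.1]
touch True z above nominal 0.0024013880622573563 F [ 0.2 -1.2  2.8]
t 32.6083
(array([ 0.44081149, -0.13202525]), 39.631954193115234, array([ 0.44115079, -0.13184495]), np.float64(38.91833803127041))
soap ((447.19879150390625, -134.1126708984375), (46.45573806762695, 75.16130065917969), 24.864601135253906)
```

View pics/w1012.png

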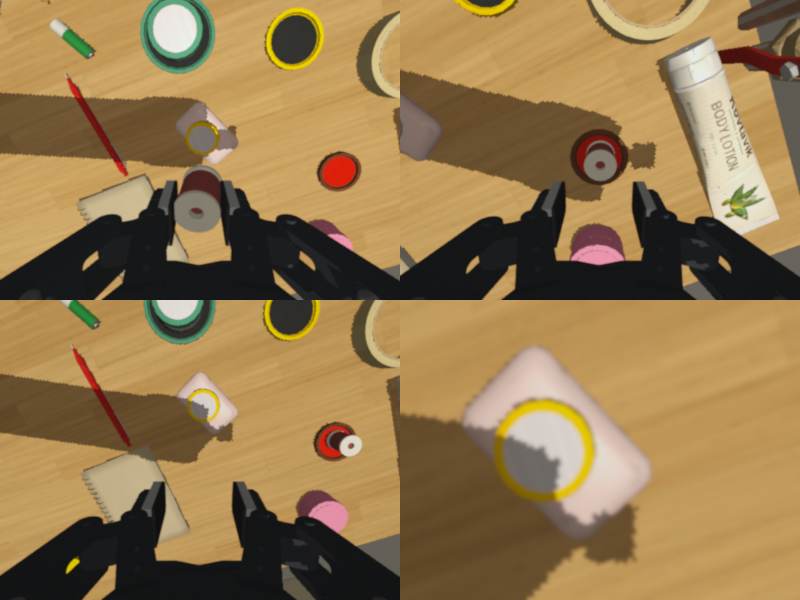

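```bash
python3 - <<'E'
from h import *
pick((.4411,-.1322),.020+.0225,114,.68,30)
C,im=grab("wrist","w13.png");C,im=grab("side","s13.png")
E
python3 -c "
import cv2,numpy as np
a=cv2.imread('pics/w13.png');b=cv2.imread('pics/s13.png')
b=cv2.resize(b[130:340,120:400],(560,420))
cv2.imwrite('pics/ws13.png',cv2.resize(np.hstack([a,b]),(800,300)))"
```

```text
descend hit False [ 0.44158688 -0.13242084  0.04290783]
gap 0.4501766900745111 F [-0.8 -0.7  4.8]
gap 0.45026588825695235 F [-0.1  0.7 -0.6]
```

View pics/ws13.png

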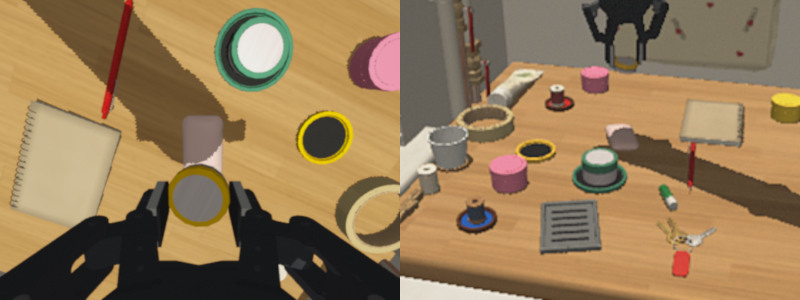

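```bash
python3 - <<'E'
from h import *
place((.576,-.0655),.004+.0225,85,.7)
C,im=grab("wrist","w14.png")
robot.move_to([0.44,-0.20,.18],[180,0,114])
C,im=grab("wrist","w15.png");np.savez("w15.npz",K=C[0],E=C[1])
print(proj(C,(.447,-.134,.02)))
E
python3 -c "
import cv2,numpy as np
a=cv2.imread('pics/w14.png');b=cv2.imread('pics/w15.png')
cv2.imwrite('pics/w145.png',cv2.resize(np.hstack([a,b]),(800,300)))"
```

```text
touch True z above nominal 0.004112348003164946 F [0.1 0.5 5. ]
t 40.8833
(np.float64(315.82076918117394), np.float64(131.175277424309))
```

View pics/w145.png

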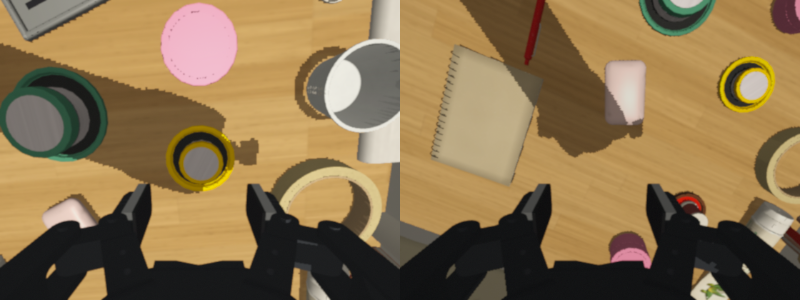

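```bash
python3 -c "
import cv2,numpy as np
a=cv2.imread('pics/w14.png')[160:280,220:340];b=cv2.imread('pics/w15.png')[70:165,480:540+50][:, :95]
cv2.imwrite('pics/w145c.png',np.hstack([cv2.resize(a,(400,400),interpolation=2),cv2.resize(b,(400,400),interpolation=2)]))"
python3 - <<'E'
from h import *
C,im=grab("side","s15.png")
b=im[130:340,120:400]; cv2.imwrite("pics/s15c.png",cv2.resize(im[190:260,180:300],(800,467),interpolation=2)[:,:,::-1])
E
```

```text
(no output)
```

View pics/w145c.png

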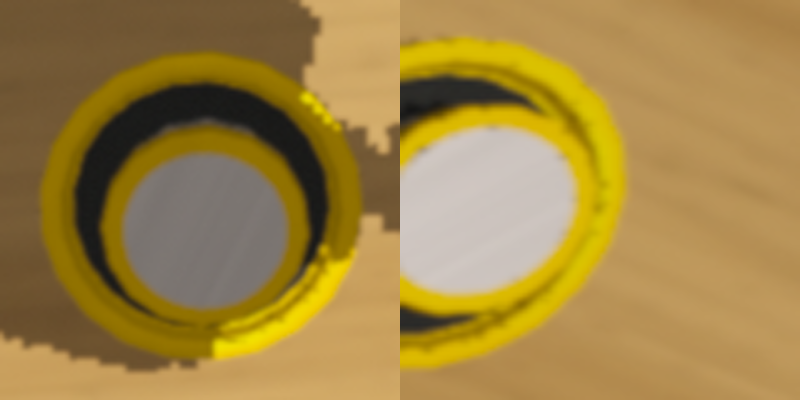

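View pics/s15c.png

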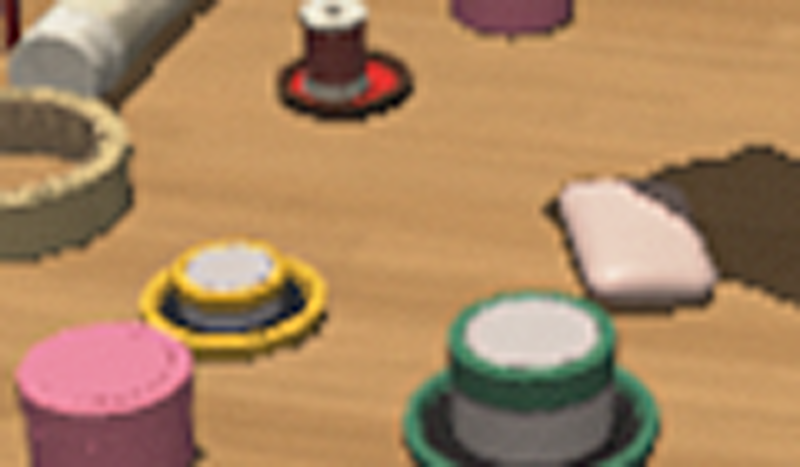

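```bash
python3 - <<'E'
from h import *
c=vision.calibration("wrist");K=np.array(c["mtx"]);T=np.eye(4);T[:3,:3]=R.from_euler("xyz",[180,0,85],degrees=True).as_matrix();T[:3,3]=[.576,-.0655,.0965]
C=(K,np.linalg.inv(T@np.array(c["T_tool_cam"])))
for z in (.019,.023): print("tin",z,pix2z(C,(281.5,229),z), "dia",np.linalg.norm(pix2z(C,(250.5,229),z)-pix2z(C,(312.5,229),z)))
print("tray",pix2z(C,(280,221.5),.008),"dia",np.linalg.norm(pix2z(C,(232,221),.008)-pix2z(C,(328,221),.008)))
S=cam("side")
# side: project tin bottom and top centres for hypotheses
for z in (.004,.019,.023): print(z,proj(S,(.577,-.0665,z)))
im=cv2.imread("pics/s15.png")[:,:,::-1].copy()
E
```

```text
tin 0.019 [ 0.5788598 -0.0663756  0.019    ] dia 0.03958426237194275
tin 0.023 [ 0.57893861 -0.06498525  0.023     ] dia 0.03880349762666805
tray [ 0.57809457 -0.06482788  0.008     ] dia 0.06417108040444966
0.004 (np.float64(214.8405833880063), np.float64(234.12366840084673))
0.019 (np.float64(214.43914951100663), np.float64(228.62074453447795))
0.023 (np.float64(214.33121752076994), np.float64(227.14119445400868))
```

```bash
python3 - <<'E'
from h import *
C,im=grab("wrist","w16.png")
b=blob(im,(0,12,60),(14,85,255),(270,75,350,190)); 
for z in (.008,.012):
    P=plane(C,b[0],z)[:,:2]; print("soap",cv2.minAreaRect((P*1000).astype(np.float32)),b[1])
robot.move_to([0.45,0.05,.2],[180,0,110])
C,im=grab("wrist","w17.png"); np.savez("w17.npz",K=C[0],E=C[1])
E
```

```text
soap ((447.64288330078125, -134.19241333007812), (47.7207145690918, 75.5748291015625), 24.5228214263916) 4313
soap ((447.1791687011719, -134.19000244140625), (47.0767707824707, 74.55496215820312), 24.52279281616211) 4313
```

View pics/w16.png

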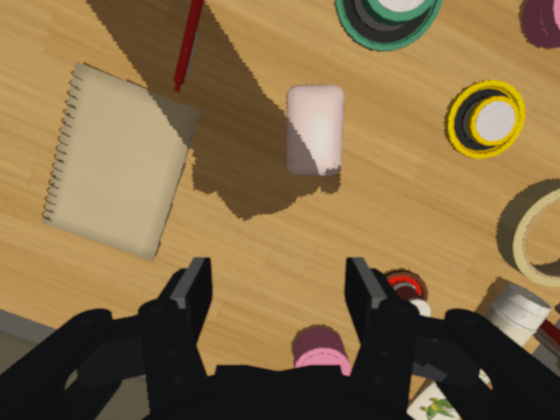

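View pics/w17.png

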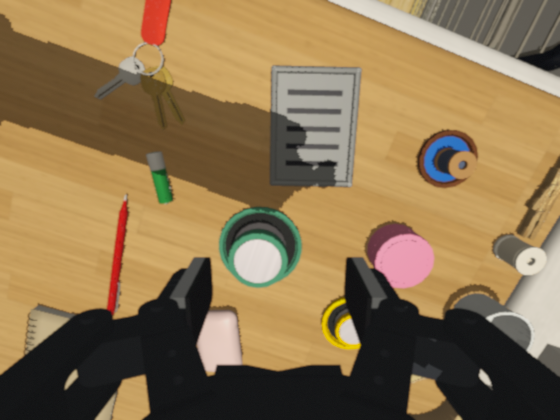

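```bash
python3 - <<'E'
from h import *
d=np.load("w17.npz");C=(d["K"],d["E"])
q=np.array([pix2z(C,p,.008)[:2] for p in [(272,66),(360,68),(352.5,187),(269.5,185)]]); print(q.mean(0),cv2.minAreaRect((q*1000).astype(np.float32)))
pick((.4473,-.1342),.0225,114.5,.95,35)
print(robot.current_tool_pos(),robot.current_torque())
C,im=grab("wrist","w18.png");C,im=grab("side","s18.png")
E
python3 -c "
import cv2,numpy as np
a=cv2.imread('pics/w18.png');b=cv2.imread('pics/s18.png')
b=cv2.resize(b[130:340,120:400],(560,420))
cv2.imwrite('pics/ws18.png',cv2.resize(np.hstack([a,b]),(800,300)))"
```

```text
[0.46220108 0.1127481 ] ((462.7058410644531, 112.98287963867188), (79.9554443359375, 106.27489471435547), 18.478839874267578)
descend hit False [ 0.44778729 -0.13442062  0.02289208]
gap 0.5274164711627677 F [-0.9  0.7  4.8]
gap 0.527362802511828 F [-1.5  0.2 -2.2]
[ 0.44650597 -0.13372777  0.14158905] [ 0.04060136  0.06650173 -0.00283674]
```

View pics/ws18.png

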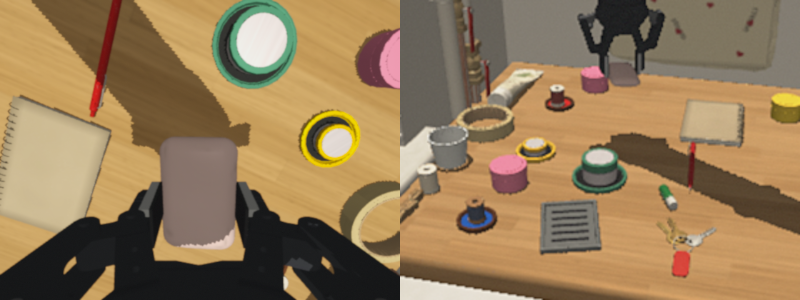

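```bash
python3 - <<'E'
from h import *
place((.4625,.1128),.004+.0225,109,.9,fs=4)
C,im=grab("wrist","w19.png")
robot.line_to([.4625,.1128,.2])
robot.move_to([0.45,0.03,.26],[180,0,80])
C,im=grab("wrist","w20.png");
d=np.load("w2.npz")
robot.move_j([-67.248, 17.813, 0.802, 86.603, -0.252, 75.585, -1.558])
C,im=grab("side","s20.png");C,im=grab("top","t20.png");print(robot.current_time_s())
E
python3 -c "
import cv2,numpy as np
a=cv2.imread('pics/w19.png');b=cv2.imread('pics/w20.png')
c=cv2.resize(cv2.imread('pics/s20.png')[160:310,120:320],(560,420),interpolation=2);d=cv2.resize(cv2.imread('pics/t20.png')[100:292,150:406],(560,420))
cv2.imwrite('pics/ws20.png',cv2.resize(np.vstack([np.hstack([a,b]),np.hstack([c,d])]),(800,600)))"
```

```text
touch True z above nominal 0.0007585444026514607 F [-0.5  1.1  4.5]
t 51.1
54.5
```

View pics/ws20.png

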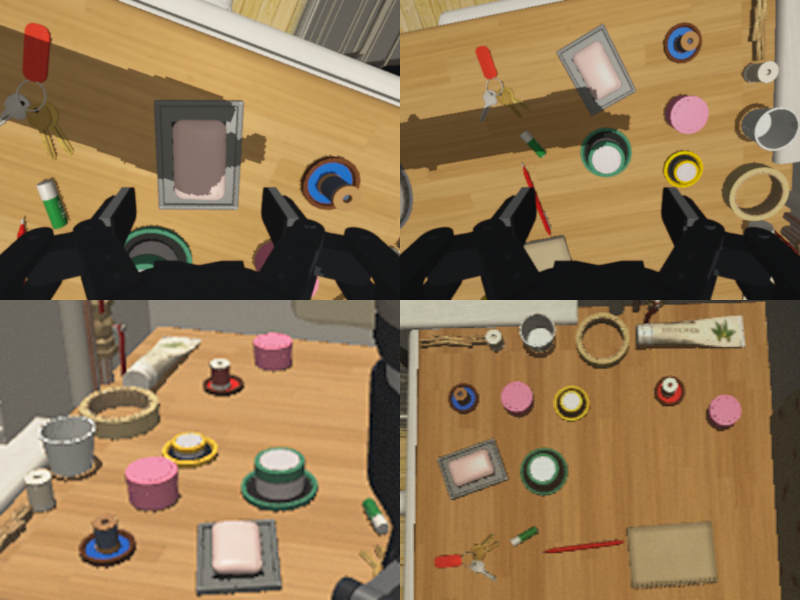

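View pics/w19.png

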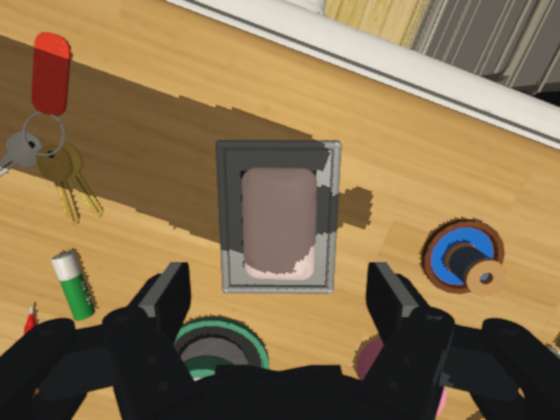

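```bash
python3 - <<'E'
from h import *
d=np.load("w2.npz");C=(d["K"],d["E"])  # same pose as w20
im=cv2.imread("pics/w20.png")[:,:,::-1].copy()
cv2.imwrite("pics/w20c.png",cv2.resize(im[20:300,200:470],(772,800))[:600,:,::-1])
b=blob(im,(0,12,70),(14,80,255),(235,45,315,145))
for z in (.014,.018):
    P=plane(C,b[0],z)[:,:2]; print("soap",cv2.minAreaRect((P*1000).astype(np.float32)))
g=lambda n,b,z:print(n,circ(C,b[0],z)[0],circ(C,b[0],z)[1])
g("tin",blob(im,(60,60,25),(95,255,255),(262,190,325,250)),.039)
g("bluespool",blob(im,(8,100,60),(18,255,255),(385,45,415,72)),.035)
T=cam("top")
for n,uv,z in [("red",(324.5,154),.038),("blue",(191.5,163),.035)]: print(n,pix2z(T,uv,z))
E
python3 -c "
import cv2,numpy as np
t=cv2.imread('pics/t20.png');
cv2.imwrite('pics/t20c.png',np.hstack([cv2.resize(t[140:185,300:345],(400,400),interpolation=2),cv2.resize(t[140:185,170:215],(400,400),interpolation=2)]))"
```

```text
soap ((464.0406799316406, 111.104736328125), (48.65919494628906, 75.73880004882812), 19.353742599487305)
soap ((464.0343322753906, 110.95512390136719), (48.13518524169922, 74.92318725585938), 19.353775024414062)
tin [ 0.45609839 -0.00729813] 75.7825698852539
bluespool [0.58984564 0.12504196] 32.51879119873047
red [ 0.59636516 -0.24693691  0.038     ]
blue [0.58192349 0.11932664 0.035     ]
```

View pics/w20c.png

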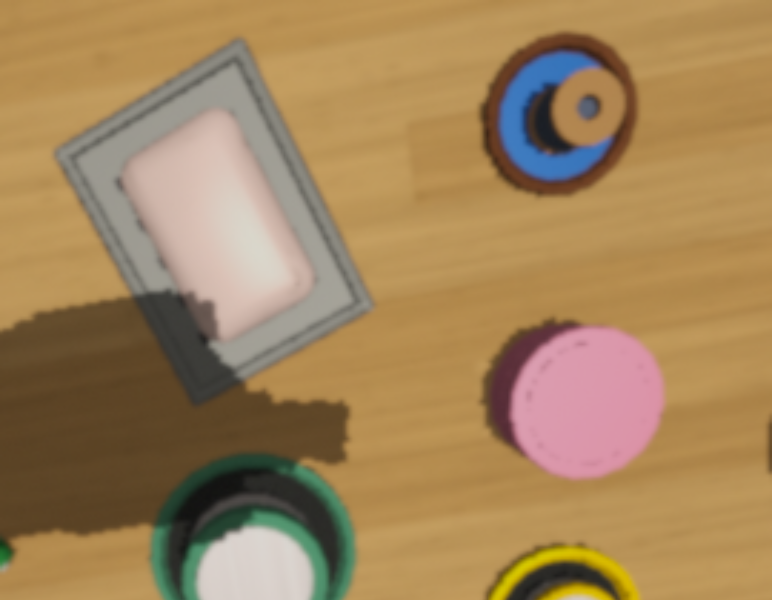

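View pics/t20c.png

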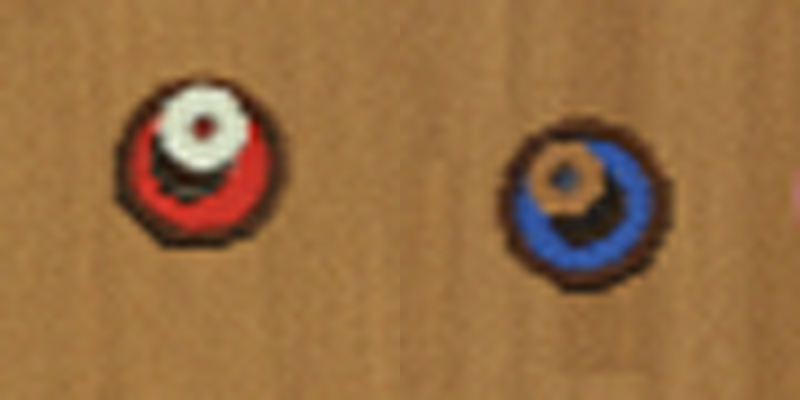

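```bash
python3 - <<'E'
from h import *
T=cam("top")
for n,a,b,z in [("red",(322.8,154.3),(322.5,158.2),.038),("blue",(188.7,160.0),(190.8,163.1),.035)]:
    p=pix2z(T,a,z);q=pix2z(T,b,.008);print(n,p,q,(p-q)*1000)
d=np.load("w2.npz");C=(d["K"],d["E"])
f=lambda x,y:(200+x*270/772,20+y*280/800)
print("blue wrist",pix2z(C,f(589,107),.035),"tray",pix2z(C,f(560,113),.008))
print("tin",pix2z(C,f(257,582),.039),"tray",pix2z(C,f(253,555),.008))
S=cam("side");print([np.round(proj(S,(.592,.13,z)),1) for z in(.004,.035)],[np.round(proj(S,(.5945,-.2445,z)),1) for z in(.004,.038)])
s=cv2.imread("pics/s20.png");cv2.imwrite("pics/s20c.png",np.hstack([cv2.resize(s[185:215,212:252],(400,300),interpolation=2),cv2.resize(s[265:298,152:196],(400,300),interpolation=2)]))
E
```

```text
red [ 0.59564674 -0.24224972  0.038     ] [ 0.5932122  -0.24459922  0.008     ] [ 2.43453918  2.34950392 30.        ]
blue [0.59065823 0.12713857 0.035     ] [0.58929554 0.12764331 0.008     ] [ 1.36269599 -0.50474608 27.        ]
blue wrist [0.59372165 0.12624673 0.035     ] tray [0.59327015 0.12833999 0.008     ]
tin [ 0.45588272 -0.01834211  0.039     ] tray [ 0.45554878 -0.01687608  0.008     ]
[array([173.4, 282.1]), array([171.7, 269.2])] [array([231.5, 200.9]), array([231. , 189.6])]
```

View pics/s20c.png

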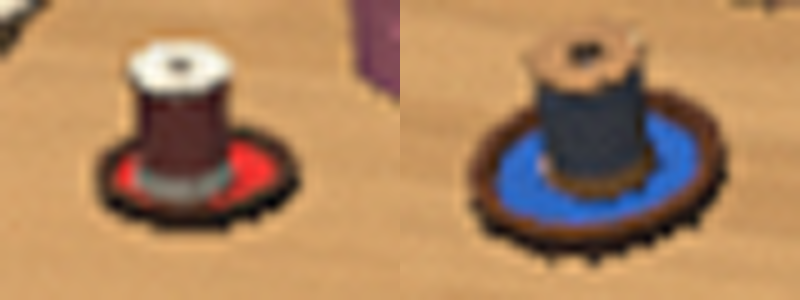

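Both reels stand upright on their own floors, within about 4 mm of the tray centres. The tins and the soap are inside their lips. Handing in.

```bash
python3 -c "
from station import robot,workorder
workorder.close_job(); print(robot.current_time_s())"
```

```text
the job is handed in; nothing more can be done
the job is handed in; nothing more can be done
```

I took both piles apart from the top and handed the job in at about 55 s. The order was blue reel, tall tin, red reel, flat tin, soap. Every placing was a slow descent stopped on contact.

**Last checks (wrist, top and side pictures):**

| Thing | Where it is | Distance from centre |
|---|---|---|
| Blue reel | upright in the blue-floored tray | about 2 mm |
| Red reel | upright in the red-floored tray | about 3.5 mm |
| Tall tin | in the green tray | about 2 mm |
| Flat tin | in the yellow tray | about 2 mm |
| Soap | lengthwise in the dish, within about 1° of its axis | about 2 mm |

In the last pictures the notebook, the cream reel and the tape look to be where they started. I did not measure them.

**Disagreements:**
- **Early contact:** the flat tin and the red reel met the floor about 4 mm and 2.4 mm higher than I had calculated. The pictures show both flat on the floor inside their lips, so they probably sat lower in the jaws than I assumed. I did not establish the cause.
- **Failed measurement:** one automatic colour fit of the tall tin and the blue reel in the final picture mixed in the tray. I read those two centres by hand from the pictures instead.
- **Camera offset:** the top and wrist cameras disagreed by about 3–5 mm in places, which is within the margins of the trays.

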